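# Roll the thick pipe out of its spring clip and lay it in the V-rest

## Robot

A 6-joint arm with a two-finger parallel gripper is mounted at the origin on the work surface. World frame = base frame: x ahead of the robot, y to its left, z up, the work surface at z = 0. Lengths are in m, angles in rad, forces in N, time in s.
With the tool pointing down it reaches from about 0.35 to 0.975 m from the base axis. Payload 4.9 kg.
Tool frame: the origin (TCP) lies on the mounting face of the last link; the fingertips stand 173 mm ahead of it and the grasp point (between the pads) lies 155 mm ahead of it (arm.grasp_offset is the distance from the TCP to the grasp point, in m); z points along the fingers, y is the line along which they close (so a half turn about z gives the same grasp; the last joint's range is limited). The gripper opens to 85 mm and grips with 20 to 120 N. Pads are 22 mm wide; open, the fingers measure 114 mm over their backs; the gripper's body (76 mm by 85 mm) begins 54 mm behind the grasp point. The pads swing forward as they close: fully open they stand 13 mm farther back than shut.
Start: joints at [1.215, 0.053, 1.613, -0, 1.476, -0.119], TCP at [0.147, 0.608, 0.405] pointing down, gripper open.
Joint ranges: [-3.01, 3.01], [-1.01, 2.22], [0.06, 2.58], [-1.02, 4.17], [0.09, 2.62], [-3.14, 3.14]. Speed limits (rad/s): [2.57, 2.57, 3.14, 3.14, 3.14, 3.14].

## Interface

Orientations are given as a 3x3 rotation matrix whose columns are the frame's x, y, z axes.
In Python, from station import arm gives the robot as it stands.
- The arm moves only by the shell command python3 -m crank 'ROWS' [OPENING] [FORCE]. ROWS is JSON, a list of rows, each an object with "travel": the shift along the tool's x, y, z each as a share of 0.025 m, from -1 to 1, a list of three; "rot": the turn, a rotation vector about the tool's x, y, z each as a share of pi/2 rad, from -1 to 1, a list of three. A call has 1 to 20 rows; each row shifts and turns the commanded pose from where the row before left it, along the tool's axes as they then stand; what a row does not reach is not made up. A row lasts 1/8 s, in which the tool goes at most 62.5 mm and 10.7 degrees, less where a joint would pass 70% of its speed; a pose out of reach is approached as far as the arm can. A call with a number of a shift or a turn outside -1 to 1 is refused whole. A call with a gripper value outside its range is refused whole. OPENING is the closure, from -1 (fully open) to 1 (shut), so that 0 is half open, set as the call begins (- or left out, the last holds). The fingers move at their own pace and stop on an object; FORCE is the grip in N (left out, the last holds). Time passes only in rows, so rows that do not move let the fingers close. It gives the time, the measured TCP pose, the force, the opening and the grip force at its end, in the units of the state.
- arm.sense(): the state, without advancing time (a new reading comes with each control period).
- arm.read_camera(name): name is "side" or "top" or "wrist"; returns the picture (420x560x3 uint8, red, green, blue); there is no depth.
- arm.calibration(name): a dict with "vfov" (degrees; the focal length in pixels is half the picture's height over the tangent of half this angle, whatever the lens; pixels are square), "cx", "cy" (the principal point, pixels), "R" (3x3) and "t" (3): a world point X has camera coordinates R X + t. Camera axes: x right, y down, z forward; pixel columns grow to the right and rows downward; lengths in m; the calibration is good to about 2 mm. A picture is of the moment at which its call begins: read the wrist's pose just before it. calibration takes no time and is no camera call; for the wrist camera it gives the pose at the moment of the call.
- arm.close_job(): hands the job in; it is judged then, once.
The state is a dict: "t": time; "q": joint angles; "qd": joint speeds; "effort": joint torques, N m; "ee_pos": TCP position; "orientation": TCP orientation; "contact_force": force on the tool from outside, world axes, zero at the start; "ft_torque": the same for the moment, N m; "grip_width": finger opening in m; "grip_force": force on a finger pad.
Only numpy, scipy, OpenCV 4.12 (cv2) and the standard library are available. Lean on these libraries where they do the work, as an engineer would, in place of code of your own. Each camera call takes 0.05 s, during which the arm holds its last target. There are 200 camera calls.

## Task

Two steel pipes are held in spring clips on the welding bench. Roll the thicker one sideways out of its clip, through the sprung front jaws and down its short ramp to the stops (the hooked back jaws keep it from coming straight up), then lay it gently in the V-rest, centred along it, and let go. Leave the thinner pipe in its clip.

Things in the scene. Friction and masses are not known exactly. Their poses are not given: they have to be found in the camera images.
- pipe: Thicker pipe: bare steel, 34 mm diameter, 180 mm long, 0.45 kg. Origin at its middle, on its axis; y runs along it (x, z turn as it rolls). Starts clipped in clip, axis 39 mm above the bench, middle within 10 mm of the fixture's. Pushing it out over both sprung leaves takes 4 to 18 N; it then rolls down, or is pushed on, to the stops: axis at the fixture's x = -72 mm, 32 mm above the bench.
- clip: Fixed clip fixture of the thicker pipe, plate 5 mm thick, x -98 to 47 mm. Origin on the bench under the clipped axis; y along the pipe; it leaves to -x. Two sets of parts 22 mm wide at y = -50 and 50, free between: rigid hooked jaw behind (x 19 to 23, over the top to x = -6, 62 high), sprung leaf in front (x = -18, folds to -x), ramp from 22 high at x = -8 to 13 high at stops (face x = -89, top 32 high).
- rest_seat (a point): Where the middle of the pipe's axis belongs in the V-rest, 50 mm above the bench; x along the trough, z up. The rest: fixed grey plate 125 x 60 mm, 6 mm thick, with two dark steel V-blocks 20 mm long, centred 50 mm either side of the middle, 45 degree flanks, open upwards, about 76 mm wide and 58 mm high; the 80 mm between the blocks is free for fingers.
- thin_pipe: Thinner pipe, to be left alone: bare steel, 22 mm diameter, 180 mm long, clipped in a second fixture of the same kind. Origin at its middle, on its axis, 33 mm above the bench; y runs along it.
Not all that is in view belongs to the job. What is shaped like the pipe but yellow is not meant.

How it is judged:
On the way:
1. the thicker pipe has rolled out sideways past the sprung jaws and lies low on the ramp (its middle at least 45 mm from where it was clipped) (x of pipe in the frame of clip between -0.095 and -0.045 m and z of pipe in the frame of clip below 0.042 m and y of pipe in the frame of clip between -0.04 and 0.04 m), for 0.1 s.
At the end, for the whole second after the job is handed in: The thicker pipe lies at rest, released, seated in both V-blocks: its middle within 20 mm of the seat point, not more than 6 mm above it, its axis within 10 degrees of the trough; the thinner pipe has moved less than 15 mm (distance between pipe and rest_seat below 0.02 m and z of pipe in the frame of rest_seat below 0.006 m and angle between the y axis of pipe and the x axis of rest_seat, either way round below 0.17 rad and linear speed of pipe below 0.02 m/s and distance of thin_pipe from where it was at the start of the episode below 0.015 m); the robot touches nothing.
It fails at once if the thinner pipe is pulled out of place (more than 15 mm) (not (distance of thin_pipe from where it was at the start of the episode below 0.015 m)).
It fails at once if the thicker pipe is dropped or flung (faster than 0.7 m/s while not held) (linear speed of pipe above 0.7 m/s and contact force between the fingers and pipe below 0.5 N).
It also fails if it takes over 64 s, if anything falls off the work surface, if the arm or the gripper's body presses on something with over 40 N, if the wrist force passes 120 N, or if a joint passes its speed limit or range.

## Working session

There is one attempt and no reset: what is moved stays moved. The work goes in short steps, Python scripts to look and compute and a shell command to move; the robot and the scene stay as the last step left them, time stands still between calls to the robot, and variables do not carry over. Pictures are saved under pics/ and viewed, at most 10 in all, crops included, and the job is handed in when it is done.

```bash
mkdir -p pics; ls; python3 - <<'E'
from station import arm
import cv2,numpy as np
np.set_printoptions(precision=4,suppress=True)
for n in("top","side"):
    cv2.imwrite(f"pics/{n}0.png",cv2.cvtColor(arm.read_camera(n),cv2.COLOR_RGB2BGR))
    c=arm.calibration(n);print(n,c)
s=arm.sense();print(s["t"],s["ee_pos"],s["orientation"],s["contact_force"],s["grip_width"])
E
```

```text
pics
top {'vfov': 50.07809813345577, 'cx': 281.5675100981759, 'cy': 209.29684484119016, 'R': array([[ 0.0093, -0.9998, -0.0154],
       [-0.9853, -0.0065, -0.1707],
       [ 0.1706,  0.0167, -0.9852]]), 't': array([0.092 , 0.4932, 0.9399])}
side {'vfov': 47.60842220510135, 'cx': 285.604294607193, 'cy': 205.51257949670145, 'R': array([[ 0.6979, -0.7161,  0.0078],
       [-0.406 , -0.4046, -0.8194],
       [ 0.5899,  0.5687, -0.5732]]), 't': array([-0.2893,  0.2955,  0.7876])}
0.1 [0.1465 0.6073 0.4036] [[-0.9721  0.2346 -0.0007]
 [ 0.2346  0.9721 -0.0018]
 [ 0.0002 -0.0019 -1.    ]] [-0.5943 -0.9928 -0.6489] 0.08528636775306278
```

View pics/top0.png

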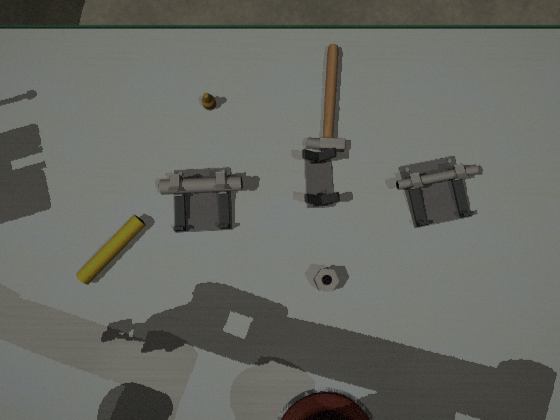

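View pics/side0.png

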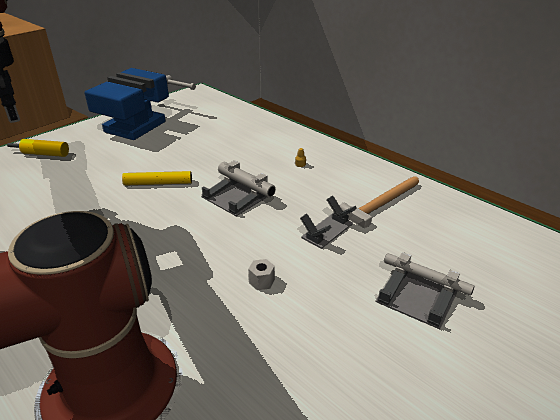

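Top view: three pipe-like things are at (200,184) bare steel in a clip, (438,177) bare steel but thinner in a clip, and (110,250) yellow. The V-rest is at (320,178), with a hammer head lying by its upper block at (325,144). The thicker bare pipe at (200,184) fits; I'll confirm it in an enlarged crop.

```bash
cat > h.py <<'E'
from station import arm
import cv2,numpy as np
np.set_printoptions(precision=4,suppress=True)
def ray(c,u,v,z,shape=(420,560)):
    f=shape[0]/2/np.tan(np.radians(c["vfov"]/2)); R=np.array(c["R"]);t=np.array(c["t"])
    d=R.T@[(u-c["cx"])/f,(v-c["cy"])/f,1]; o=-R.T@t
    return o+d*(z-o[2])/d[2]
def proj(c,X):
    f=210/np.tan(np.radians(c["vfov"]/2)); p=np.array(c["R"])@X+c["t"]
    return np.array([c["cx"]+f*p[0]/p[2],c["cy"]+f*p[1]/p[2]])
E
python3 - <<'E'
from h import *
im=cv2.imread("pics/top0.png")
a=im[130:240,145:265]; b=im[130:240,380:490]; r=im[130:220,290:355]
b=cv2.resize(b,None,fx=2.5,fy=2.5,interpolation=2);a=cv2.resize(a,None,fx=2.5,fy=2.5,interpolation=2);r=cv2.resize(r,None,fx=2.5,fy=2.5,interpolation=2)
o=np.zeros((275,a.shape[1]+b.shape[1]+r.shape[1],3),np.uint8);o[:,:300]=a;o[:,300:300+b.shape[1]]=b;o[:r.shape[0],300+b.shape[1]:]=r
o=cv2.convertScaleAbs(o,alpha=1.7)
cv2.imwrite("pics/crop0.png",o)
c=arm.calibration("top")
P=lambda u,v,z:ray(c,u,v,z)
print(P(162,186,.039),P(242,183,.039),P(398,185,.033),P(480,169,.033))
E
```

```text
[0.544  0.3626 0.039 ] [0.5519 0.1844 0.039 ] [ 0.5507 -0.1621  0.033 ] [ 0.5883 -0.3454  0.033 ]
```

View pics/crop0.png

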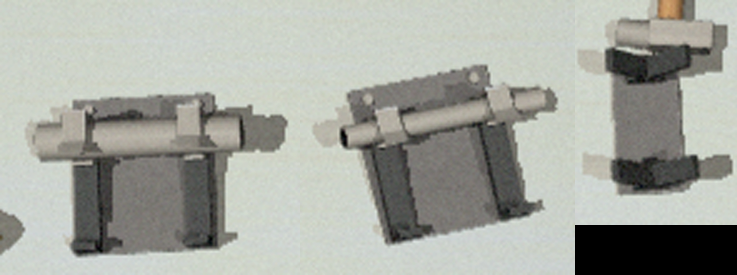

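The crop confirms it: the left pipe is clearly the thicker one and the right one is thin. The hammer head lies right beside the rest's far block. I'll move above the thick pipe.

```bash
R='{"travel":[-0.936,-0.455,0.14],"rot":[0,0,0]}'; python3 -m crank '[{"travel":[-0.936,-0.455,0.1],"rot":[0,0,0]},{"travel":[-0.936,-0.455,0.1],"rot":[0,0,0]},{"travel":[-0.936,-0.455,0.1],"rot":[0,0,0]},{"travel":[-0.936,-0.455,0.1],"rot":[0,0,0]},{"travel":[-0.936,-0.455,0.1],"rot":[0,0,0]},{"travel":[-0.936,-0.455,0.1],"rot":[0,0,0]},{"travel":[-0.936,-0.455,0.1],"rot":[0,0,0]},{"travel":[-0.936,-0.455,0.1],"rot":[0,0,0]},{"travel":[-0.936,-0.455,0.1],"rot":[0,0,0]},{"travel":[-0.936,-0.455,0.1],"rot":[0,0,0]},{"travel":[-0.936,-0.455,0.1],"rot":[0,0,0]},{"travel":[-0.936,-0.455,0.1],"rot":[0,0,0]},{"travel":[-0.936,-0.455,0.1],"rot":[0,0,0]},{"travel":[-0.936,-0.455,0.1],"rot":[0,0,0]},{"travel":[-0.936,-0.455,0.1],"rot":[0,0,0]},{"travel":[-0.936,-0.455,0.1],"rot":[0,0,0]},{"travel":[-0.936,-0.455,0.1],"rot":[0,0,0]},{"travel":[-0.936,-0.455,0.1],"rot":[0,0,0]},{"travel":[-0.936,-0.455,0.1],"rot":[0,0,0]},{"travel":[-0.936,-0.455,0.1],"rot":[0,0,0]}]' -1 30
python3 -m crank '[{"travel":[0,0,0],"rot":[0,0,0.103]},{"travel":[0,0,0],"rot":[0,0,0.103]},{"travel":[0,0,0],"rot":[0,0,0.103]},{"travel":[0,0,0],"rot":[0,0,0.103]},{"travel":[0,0,0],"rot":[0,0,0.103]},{"travel":[0,0,0],"rot":[0,0,0.103]},{"travel":[0,0,0],"rot":[0,0,0.103]},{"travel":[0,0,0],"rot":[0,0,0.103]},{"travel":[0,0,0],"rot":[0,0,0]},{"travel":[0,0,0],"rot":[0,0,0]}]'
python3 - <<'E'
from h import *
c=arm.calibration("wrist");s=arm.sense();im=arm.read_camera("wrist");cv2.imwrite("pics/w1.png",im[:,:,::-1])
import pickle;pickle.dump((c,s),open("w1.pkl","wb"))
print(s["t"],s["ee_pos"],s["orientation"],s["q"],c)
E
```

```text
t: 2.6
ee_pos: [0.5488, 0.2759, 0.354]
orientation: [[-0.972, 0.234, -0.001], [0.234, 0.972, -0.0], [0.001, -0.0, -1.0]]
contact_force: [-0.2, 0.8, 0.1]
grip_width: 0.0854
grip_force: 0.0
t: 3.85
ee_pos: [0.5483, 0.2765, 0.3545]
orientation: [[-0.042, 0.999, -0.0], [0.999, 0.042, -0.0], [-0.0, -0.0, -1.0]]
contact_force: [-0.0, -0.6, -0.8]
grip_width: 0.0852
grip_force: 0.0
3.85 [0.5483 0.2765 0.3545] [[-0.0418  0.9991 -0.0004]
 [ 0.9991  0.0418 -0.0002]
 [-0.0001 -0.0004 -1.    ]] [ 0.3459  0.0623  1.6879 -0.      1.3918  0.3041] {'vfov': 71.52626114165948, 'cx': 277.069659063966, 'cy': 205.49015434562722, 'R': array([[ 0.9991,  0.0426,  0.0003],
       [ 0.0408, -0.9589,  0.2807],
       [ 0.0122, -0.2804, -0.9598]]), 't': array([-0.5607,  0.2212,  0.4025])}
```

View pics/w1.png

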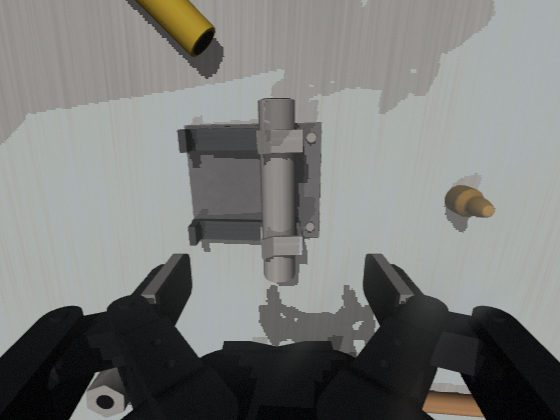

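The wrist view shows the pipe vertical at column ~278, rows 98 to 284. The clip ramps run left (−x world). The sets are at rows ~138 and ~235, and the gap between them is clear.

```bash
python3 - <<'E'
from h import *
import pickle;c,s=pickle.load(open("w1.pkl","rb"))
for p in [(276,115,.039),(278.5,190,.039),(281,265,.039),(276,98,.056),(281.5,284,.025),(190,136,.018),(193,230,.018),(280,138,.062),(283,240,.062)]: print(p,ray(c,*p))
print(s["ee_pos"])
E
```

```text
(276, 115, 0.039) [0.5451 0.3536 0.039 ]
(278.5, 190, 0.039) [0.5506 0.2818 0.039 ]
(281, 265, 0.039) [0.557  0.1985 0.039 ]
(276, 98, 0.056) [0.5446 0.3673 0.056 ]
(281.5, 284, 0.025) [0.5593 0.1668 0.025 ]
(190, 136, 0.018) [0.458  0.3296 0.018 ]
(193, 230, 0.018) [0.4571 0.2268 0.018 ]
(280, 138, 0.062) [0.5495 0.3341 0.062 ]
(283, 240, 0.062) [0.5569 0.2376 0.062 ]
[0.5483 0.2765 0.3545]
```

```bash
python3 -m crank '[{"travel":[0,0.1,0.8],"rot":[0,0,0.011]},{"travel":[0,0,0.8],"rot":[0,0,0]},{"travel":[0,0,0.8],"rot":[0,0,0]},{"travel":[0,0,0.8],"rot":[0,0,0]},{"travel":[0,0,0.8],"rot":[0,0,0]},{"travel":[0,0,0.8],"rot":[0,0,0]},{"travel":[0,0,0.8],"rot":[0,0,0]},{"travel":[0,0,0.6],"rot":[0,0,0]},{"travel":[0,0,0.35],"rot":[0,0,0]},{"travel":[0,0,0],"rot":[0,0,0]},{"travel":[0,0,0],"rot":[0,0,0]}]'
python3 -m crank '[{"travel":[0,0,0],"rot":[0,0,0]},{"travel":[0,0,0],"rot":[0,0,0]},{"travel":[0,0,0],"rot":[0,0,0]},{"travel":[0,0,0],"rot":[0,0,0]},{"travel":[0,0,0],"rot":[0,0,0]},{"travel":[0,0,0],"rot":[0,0,0]},{"travel":[0,0,0],"rot":[0,0,0]},{"travel":[0,0,0],"rot":[0,0,0]}]' 1 50
```

```text
t: 5.28
ee_pos: [0.5511, 0.2769, 0.1918]
orientation: [[-0.022, 1.0, 0.001], [1.0, 0.022, 0.001], [0.0, 0.001, -1.0]]
contact_force: [-0.6, 0.0, -0.3]
grip_width: 0.0852
grip_force: 0.0
t: 6.28
ee_pos: [0.5505, 0.2768, 0.1915]
orientation: [[-0.023, 1.0, -0.001], [1.0, 0.023, -0.0], [-0.0, -0.001, -1.0]]
contact_force: [-4.1, -0.6, 5.3]
grip_width: 0.0327
grip_force: 49.3
```

```bash
python3 -m crank '[{"travel":[0,-0.2,0],"rot":[0,0,-0.011]},{"travel":[0,-0.2,0],"rot":[0,0,0]},{"travel":[0,-0.2,0],"rot":[0,0,0]},{"travel":[0,-0.2,0],"rot":[0,0,0]},{"travel":[0,-0.2,0],"rot":[0,0,0]},{"travel":[0,-0.2,0],"rot":[0,0,0]},{"travel":[0,-0.2,0],"rot":[0,0,0]},{"travel":[0,-0.2,0],"rot":[0,0,0]},{"travel":[0,-0.2,0],"rot":[0,0,0]},{"travel":[0,-0.2,0],"rot":[0,0,0]},{"travel":[0,-0.2,0],"rot":[0,0,0]},{"travel":[0,-0.2,0],"rot":[0,0,0]},{"travel":[0,-0.2,0.05],"rot":[0,0,0]},{"travel":[0,-0.2,0.05],"rot":[0,0,0]},{"travel":[0,0,0],"rot":[0,0,0]},{"travel":[0,0,0],"rot":[0,0,0]},{"travel":[0,0,0],"rot":[0,0,0]}]'
python3 - <<'E'
from h import *
c=arm.calibration("wrist");s=arm.sense();im=arm.read_camera("wrist");t=arm.read_camera("top")
o=np.hstack([im[100:,100:480],cv2.resize(t[120:260,130:370],None,fx=1.7,fy=2.285)])[:,:,::-1]
cv2.imwrite("pics/w2.png",cv2.convertScaleAbs(o,alpha=1.5));print(o.shape)
E
```

```text
t: 8.4
ee_pos: [0.4809, 0.274, 0.1886]
orientation: [[-0.04, 0.999, 0.0], [0.999, 0.04, 0.0], [0.0, 0.0, -1.0]]
contact_force: [-0.2, -0.1, -5.4]
grip_width: 0.0324
grip_force: 50.0
(320, 788, 3)
```

View pics/w2.png

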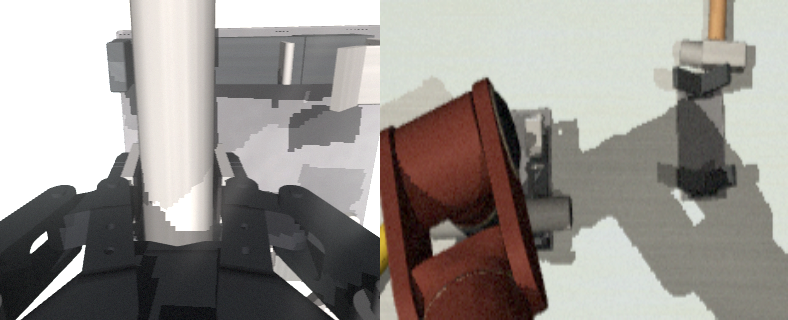

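The wrist crop (left) shows the pipe gripped past the leaves. The top crop (right) shows the hammer head at (715,53), just beyond the rest's far block at (700,78). Next I'll lift and locate the rest from the first top picture.

```bash
python3 -m crank '[{"travel":[0,0,-0.3],"rot":[0,0,0]},{"travel":[0,0,-0.8],"rot":[0,0,0]},{"travel":[0,0,-0.8],"rot":[0,0,0]},{"travel":[0,0,-0.8],"rot":[0,0,0]},{"travel":[0,0,-0.8],"rot":[0,0,0]},{"travel":[0,0,-0.8],"rot":[0,0,0]},{"travel":[0,0,-0.8],"rot":[0,0,0]},{"travel":[0,0,-0.8],"rot":[0,0,0]},{"travel":[0,0,0],"rot":[0,0,0]}]'
python3 - <<'E'
from h import *
im=cv2.imread("pics/top0.png");x0,y0=285,120
a=cv2.convertScaleAbs(cv2.resize(im[y0:y0+100,x0:x0+75],None,fx=5.5,fy=5.5,interpolation=2),alpha=2.2)
im=cv2.imread("pics/side0.png")
b=cv2.convertScaleAbs(cv2.resize(im[175:255,290:380],None,fx=4.2,fy=4.2,interpolation=2),alpha=1.6)
o=np.zeros((550,a.shape[1]+b.shape[1],3),np.uint8);o[:,:a.shape[1]]=a;o[:b.shape[0],a.shape[1]:]=b
print(o.shape,a.shape);cv2.imwrite("pics/rest.png",o)
E
```

```text
t: 9.62
ee_pos: [0.4814, 0.2743, 0.3387]
orientation: [[-0.04, 0.999, 0.004], [0.999, 0.04, 0.002], [0.002, 0.004, -1.0]]
contact_force: [1.2, 0.6, -4.9]
grip_width: 0.0323
grip_force: 50.3
(550, 790, 3) (550, 412, 3)
```

View pics/rest.png

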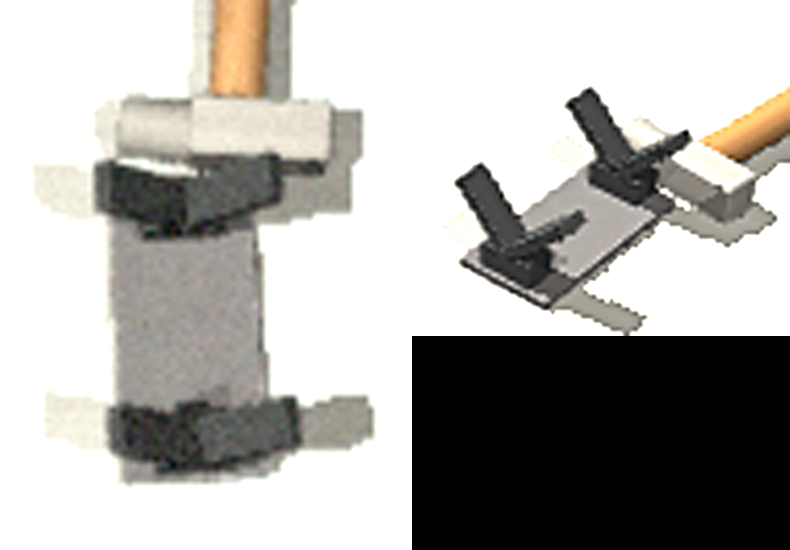

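The rest: far block tips at (100,180)/(277,175), near block tips at (112,425)/(298,421), V valley around column ~190. The hammer head at (215,130) is lower than the V arms and clear of the plate's blocks, but under the pipe's overhang.

```bash
python3 - <<'E'
from h import *
c=arm.calibration("top"); A=lambda x,y,z:ray(c,285+x/5.5,120+y/5.5,z)
t=[A(100,180,.056),A(277,177,.056),A(112,425,.056),A(298,421,.056)];print(np.array(t))
f=(t[0]+t[1])/2;n=(t[2]+t[3])/2;d=f-n;print("mid",(f+n)/2,"len",np.linalg.norm(d),"yaw",np.degrees(np.arctan2(d[1],d[0])))
print("plate near",A(120,482,.006),A(268,478,.006),"apex",A(187,208,.026),A(196,445,.026))
for p in [(195,160),(195,98),(330,160)]:print("hammer",A(*p,.025))
# side view check: apex of blocks
c=arm.calibration("side"); S=lambda x,y,z:ray(c,290+(x-412)/4.2,175+y/4.2,z)
for p in [(622,168),(512,247)]:print("side apex",S(*p,.026))
print("side hammer top near",S(752,182,.03),S(747,220,0.0))
for X in([.61,.02,.03],):print()
E
```

```text
[[ 0.6171  0.0492  0.056 ]
 [ 0.6186 -0.0216  0.056 ]
 [ 0.517   0.0444  0.056 ]
 [ 0.5191 -0.0287  0.056 ]]
mid [0.5679 0.0108 0.056 ] len 0.10001130403008286 yaw 3.4312077497780535
plate near [0.5031 0.0393 0.006 ] [ 0.5052 -0.0217  0.006 ] apex [0.6144 0.0124 0.026 ] [0.515  0.0093 0.026 ]
hammer [0.6353 0.0089 0.025 ]
hammer [0.6621 0.0088 0.025 ]
hammer [ 0.6356 -0.0468  0.025 ]
side apex [0.61   0.0093 0.026 ]
side apex [0.5116 0.0058 0.026 ]
side hammer top near [ 0.6466 -0.0541  0.03  ] [ 0.6503 -0.052   0.    ]
```

```bash
python3 -m crank '[{"travel":[-0.4,0.11,0],"rot":[0,0,0]},{"travel":[-0.764,0.211,0],"rot":[0,0,0]},{"travel":[-0.764,0.211,0],"rot":[0,0,0]},{"travel":[-0.764,0.211,0],"rot":[0,0,0]},{"travel":[-0.764,0.211,0],"rot":[0,0,0]},{"travel":[-0.764,0.211,0],"rot":[0,0,0]},{"travel":[-0.764,0.211,0],"rot":[0,0,0]},{"travel":[-0.764,0.211,0],"rot":[0,0,0]},{"travel":[-0.764,0.211,0],"rot":[0,0,0]},{"travel":[-0.764,0.211,0],"rot":[0,0,0]},{"travel":[-0.764,0.211,0],"rot":[0,0,0]},{"travel":[-0.764,0.211,0],"rot":[0,0,0]},{"travel":[-0.764,0.211,0],"rot":[0,0,0]},{"travel":[-0.764,0.211,0],"rot":[0,0,0]},{"travel":[-0.36,0.1,0],"rot":[0,0,0]},{"travel":[0,0,0],"rot":[0,0,0]}]'
python3 -m crank '[{"travel":[0,0,0],"rot":[0,0,0.05]},{"travel":[0,0,0],"rot":[0,0,0.099]},{"travel":[0,0,0],"rot":[0,0,0.099]},{"travel":[0,0,0],"rot":[0,0,0.099]},{"travel":[0,0,0],"rot":[0,0,0.099]},{"travel":[0,0,0],"rot":[0,0,0.099]},{"travel":[0,0,0],"rot":[0,0,0.099]},{"travel":[0,0,0],"rot":[0,0,0.099]},{"travel":[0,0,0],"rot":[0,0,0.099]},{"travel":[0,0,0],"rot":[0,0,0.099]},{"travel":[0,0,0],"rot":[0,0,0.05]},{"travel":[0,0,0],"rot":[0,0,0]},{"travel":[0,0,0],"rot":[0,0,0]}]'
python3 - <<'E'
from h import *
c=arm.calibration("side");im=arm.read_camera("side");w=arm.read_camera("wrist")
o=np.hstack([cv2.resize(im[100:260,240:400],None,fx=2.5,fy=2.5),cv2.resize(w,(390,400))])[:,:,::-1]
cv2.imwrite("pics/w3.png",cv2.convertScaleAbs(o,alpha=1.4));print(arm.sense()["q"],o.shape)
E
```

```text
t: 11.62
ee_pos: [0.5653, 0.0093, 0.3359]
orientation: [[-0.039, 0.999, -0.0], [0.999, 0.039, 0.0], [0.0, -0.0, -1.0]]
contact_force: [-0.2, 1.1, -4.9]
grip_width: 0.0324
grip_force: 50.2
t: 13.25
ee_pos: [0.565, 0.0102, 0.3359]
orientation: [[0.998, 0.055, -0.0], [0.055, -0.998, 0.0], [-0.0, -0.0, -1.0]]
contact_force: [0.7, -0.2, -5.0]
grip_width: 0.0326
grip_force: 50.3
[-0.1139 -0.037   1.8201  0.0001  1.3586  1.402 ] (400, 790, 3)
```

View pics/w3.png

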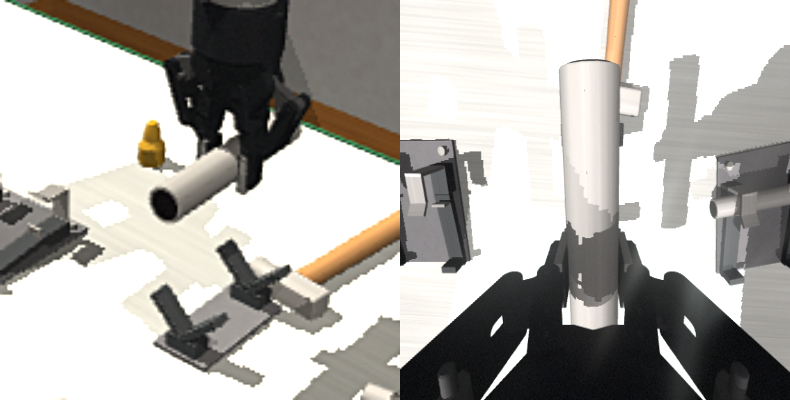

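The pipe is held level above the rest, near end at (165,205) in the left crop. Hammer and V arms are clear of it.

```bash
python3 - <<'E'
from h import *
c=arm.calibration("side");print("near end",ray(c,240+165/2.5,100+205/2.5,.183))
c=arm.calibration("wrist");print("far end",ray(c,(590-400)/390*560,62/400*420,.2), "expected",.565-.09,.565+.09)
E
python3 -m crank '[{"travel":[0,0,0.3],"rot":[0,0,0]},{"travel":[0,0,0.6],"rot":[0,0,0]},{"travel":[0,0,0.6],"rot":[0,0,0]},{"travel":[0,0,0.6],"rot":[0,0,0]},{"travel":[0,0,0.6],"rot":[0,0,0]},{"travel":[0,0,0.6],"rot":[0,0,0]},{"travel":[0,0,0.6],"rot":[0,0,0]},{"travel":[0,0,0.5],"rot":[0,0,0]},{"travel":[0,0,0.3],"rot":[0,0,0]},{"travel":[0,0,0.14],"rot":[0,0,0]},{"travel":[0,0,0],"rot":[0,0,0]},{"travel":[0,0,0],"rot":[0,0,0]}]'
```

```text
near end [0.4736 0.002  0.183 ]
far end [0.6546 0.0177 0.2   ] expected 0.475 0.6549999999999999
t: 14.85
ee_pos: [0.5654, 0.0098, 0.2156]
orientation: [[0.999, 0.054, 0.001], [0.054, -0.999, -0.0], [0.001, 0.0, -1.0]]
contact_force: [1.1, -0.6, -5.1]
grip_width: 0.0328
grip_force: 50.2
```

Centring checks out. I'll descend gently to contact.

```bash
python3 -m crank '[{"travel":[0,0,0.08],"rot":[0,0,0]},{"travel":[0,0,0.08],"rot":[0,0,0]},{"travel":[0,0,0.08],"rot":[0,0,0]},{"travel":[0,0,0.08],"rot":[0,0,0]},{"travel":[0,0,0.08],"rot":[0,0,0]},{"travel":[0,0,0],"rot":[0,0,0]},{"travel":[0,0,0],"rot":[0,0,0]}]'
```

```text
t: 15.72
ee_pos: [0.5651, 0.0099, 0.205]
orientation: [[0.999, 0.054, -0.0], [0.054, -0.999, 0.0], [-0.0, -0.0, -1.0]]
contact_force: [-0.6, 0.3, -5.0]
grip_width: 0.0326
grip_force: 50.2
```

```bash
python3 -m crank '[{"travel":[0,0,0.05],"rot":[0,0,0]},{"travel":[0,0,0.05],"rot":[0,0,0]},{"travel":[0,0,0],"rot":[0,0,0]},{"travel":[0,0,0],"rot":[0,0,0]}]'
```

```text
t: 16.23
ee_pos: [0.5655, 0.0101, 0.2035]
orientation: [[0.999, 0.054, 0.001], [0.054, -0.999, 0.001], [0.001, -0.001, -1.0]]
contact_force: [-4.2, 2.7, 5.7]
grip_width: 0.0326
grip_force: 50.8
```

```bash
python3 -m crank '[{"travel":[0,0,0.04],"rot":[0,0,0]},{"travel":[0,0,0],"rot":[0,0,0]},{"travel":[0,0,0],"rot":[0,0,0]}]'
```

```text
t: 16.6
ee_pos: [0.5656, 0.0102, 0.2034]
orientation: [[0.999, 0.054, 0.001], [0.054, -0.999, 0.001], [0.001, -0.001, -1.0]]
contact_force: [-7.5, 3.9, 10.9]
grip_width: 0.0328
grip_force: 51.4
```

Seated (contact +11 N). I'll release and retreat.

```bash
python3 -m crank '[{"travel":[0,0,0],"rot":[0,0,0]},{"travel":[0,0,0],"rot":[0,0,0]},{"travel":[0,0,0],"rot":[0,0,0]},{"travel":[0,0,0],"rot":[0,0,0]},{"travel":[0,0,0],"rot":[0,0,0]},{"travel":[0,0,0],"rot":[0,0,0]},{"travel":[0,0,0],"rot":[0,0,0]}]' -0.7
python3 -m crank '[{"travel":[0,0,-0.2],"rot":[0,0,0]},{"travel":[0,0,-0.4],"rot":[0,0,0]},{"travel":[0,0,-0.7],"rot":[0,0,0]},{"travel":[0,0,-0.8],"rot":[0,0,0]},{"travel":[0,0,-0.8],"rot":[0,0,0]},{"travel":[0,0,-0.8],"rot":[0,0,0]},{"travel":[0,0,-0.8],"rot":[0,0,0]},{"travel":[0,0,-0.8],"rot":[0,0,0]},{"travel":[0,0,-0.8],"rot":[0,0,0]},{"travel":[0,0,0],"rot":[0,0,0]},{"travel":[0,0,0],"rot":[0,0,0]}]'
python3 - <<'E'
from h import *
im=arm.read_camera("side");w=arm.read_camera("wrist")
o=np.hstack([cv2.resize(im[100:330,240:490],(435,400)),cv2.resize(w,(350,262))[:, :].repeat(1,0) if 0 else cv2.resize(w,(360,400))])[:,:,::-1]
cv2.imwrite("pics/w4.png",cv2.convertScaleAbs(o,alpha=1.4))
E
```

```text
t: 17.48
ee_pos: [0.5651, 0.0099, 0.2015]
orientation: [[0.999, 0.054, 0.0], [0.054, -0.999, 0.0], [0.0, -0.0, -1.0]]
contact_force: [0.2, -0.5, -0.0]
grip_width: 0.0725
grip_force: 0.0
t: 18.85
ee_pos: [0.5649, 0.0098, 0.3533]
orientation: [[0.999, 0.054, -0.001], [0.054, -0.999, 0.0], [-0.001, -0.0, -1.0]]
contact_force: [-0.1, -0.7, -0.3]
grip_width: 0.0724
grip_force: 0.0
```

View pics/w4.png

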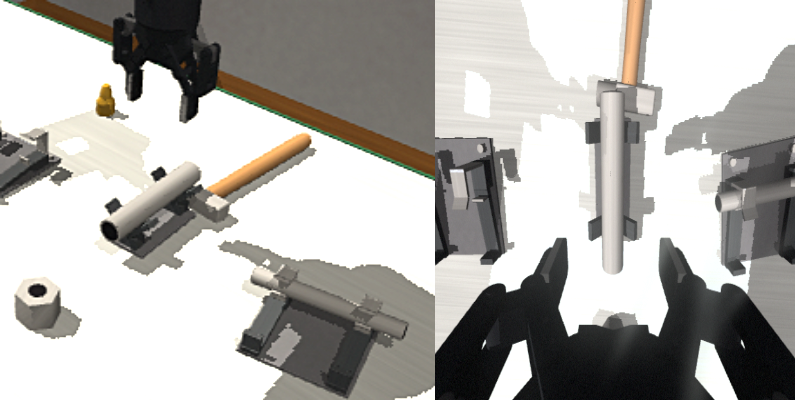

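The pipe (wrist crop rows 93 to 272, column 612) lies in both V-blocks with roughly equal overhangs. The hammer is clear of it, the thin pipe is still in its clip, and the gripper is clear.

```bash
python3 -c "
from station import arm
print(arm.close_job())"
```

```text
the job is handed in; nothing more can be done
None
```

The thicker pipe was drawn sideways out of its clip (gripped and pulled, not pushed), laid in both V-blocks roughly centred, and released; the thin pipe is still in its clip. I handed the job in at about 19 s, and no verdict came back.

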